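Free a tumbler from the slanted stack and centre it on the coaster

TASK

Draw the orange tumbler straight off the slanted stack, which grips it, without pulling the blue tumbler out of the stand. Then set it down gently, upright, in the middle of the round cork coaster so that no part of its foot overhangs, and let go. Leave the mug, the jug and the sugar bowl where they are.

Things in the scene. Friction and masses are not known exactly. Their poses are not given: they have to be found in the camera images.
- top_mid (a point): Centre, half-way up, of the loose orange plastic tumbler, z along its axis from foot to rim. An open cup 80 mm high, outside diameter 64 mm at the rim tapering evenly to 48 mm at the foot, wall 2.2 mm, about 0.1 kg. It starts nested in the blue tumbler, leaning 30 degrees from vertical, its upper 40 mm showing above the blue rim.
- top_foot (a point): Centre of the underside of the orange tumbler. While nested, three soft sprung tabs in the blue tumbler pinch its wall: about 5 to 9 N along its axis frees it; the tabs let go after 15 to 20 mm, and it is wholly out after 40 mm. It has 1.8 mm of play round its wall, so it comes off only along the axis.
- lower_mid (a point): Centre, half-way up, of the loose blue tumbler, same shape, z along its axis from foot to rim, leaning 30 degrees. Stronger tabs hold it in the stand's steel socket (about 15 to 20 N to pull it out); its upper 37 mm stand clear. At the start its rim is level with the middle of the orange tumbler: fingers that reach past there take hold of both.
- seat (a point): Middle of the socket floor of the fixed tumbler stand, where the blue tumbler's foot rests, 45 mm above the worktop; z up; the stack leans towards its -x, which lies between the robot's right (-y) and half towards the robot (yaw 1.0 to 1.7). The stand is a wooden base 125 x 95 x 12 mm with a steel socket 70 mm across.
- coaster_top (a point): Middle of the top face of the fixed round cork coaster, 68 mm in diameter, 10 mm thick, lying on the worktop on the other side from the stand (either may be the left one).
- mug_mid (a point): Middle of the teal mug, 68 x 99 x 73 mm, loose bystander.
- jug_mid (a point): Middle of the small brown jug, 62 x 90 x 93 mm, loose bystander.
- sugar_mid (a point): Middle of the silver lidded sugar bowl, 68 mm across, 70 mm high, loose bystander.
Things that resemble listed ones, but are neither listed nor needed, are in the scene too. Of the things shaped like the part that bears top_mid, the orange one is meant.

How it is judged:
On the way:
1. the orange tumbler is wholly out of the blue one, which is still home in the stand (distance between top_mid and lower_mid above 0.085 m and distance between lower_mid and seat below 0.046 m), for 0.1 s.
At the end, for the whole second after the job is handed in: The orange tumbler stands released, upright (0.06 rad) and at rest on the coaster, foot centre within 10 mm of the coaster's centre and underside within 3 mm of its top; the blue tumbler is still home in the stand (its centre under 46 mm from the socket floor, 40 when home) (horizontal distance between top_foot and coaster_top below 0.01 m and z of top_foot in the frame of coaster_top between -0.003 and 0.003 m and angle between top_mid's own z axis and vertical below 0.06 rad and linear speed of top_tumbler below 0.01 m/s and distance between lower_mid and seat below 0.046 m); the robot touches nothing.
It fails at once if the blue tumbler is drawn more than 8 mm out of its seat (distance of lower_mid from where it was at the start of the episode above 0.008 m).
It fails at once if the orange tumbler, off the stack, is dropped (falls untouched by the fingers faster than 0.45 m/s) (distance between top_mid and lower_mid above 0.085 m and contact force between the fingers and top_tumbler below 0.05 N and linear speed of top_tumbler above 0.45 m/s).
It fails at once if the mug is moved more than 20 mm (distance of mug_mid from where it was at the start of the episode above 0.02 m).
It fails at once if the jug is moved more than 20 mm (distance of jug_mid from where it was at the start of the episode above 0.02 m).
It fails at once if the sugar bowl is moved more than 20 mm (distance of sugar_mid from where it was at the start of the episode above 0.02 m).
It also fails if it takes over 38 s, if anything falls off the work surface, if the arm or the gripper's body presses on something with over 40 N, if the wrist force passes 120 N, or if a joint passes its speed limit or range.

ROBOT

A 7-joint arm with a two-finger parallel gripper is mounted at the origin on a cart in front of the work surface, level with it; the furniture and walls round the work are solid. World frame = base frame: x ahead of the robot, y to its left, z up, the work surface at z = 0. Lengths are in m, angles in rad, forces in N, time in s.
With the tool pointing down it reaches from about 0.35 to 0.9 m from the base axis. Payload 8.1 kg.
Tool frame: the origin (TCP) lies at the very end of the fingers, on their centre line; the grasp point (between the pads) lies 19 mm behind it; z points along the fingers, y is the line along which they close (so a half turn about z gives the same grasp; the last joint's range is limited). The gripper opens to 85 mm and grips with 20 to 120 N. Pads are 22 mm wide; open, the fingers measure 114 mm over their backs; the gripper's body (76 mm by 85 mm) begins 54 mm behind the grasp point. The pads swing forward as they close: fully open they stand 13 mm farther back than shut.
Start: joints at [-1.226, 0.434, 0.025, 1.573, -0.012, 1.134, -0.075], TCP at [0.271, 0.563, 0.231] pointing down, gripper open.
Joint ranges: [-2.62, 2.62], [-0.44, 2.09], [-1.27, 1.32], [0.08, 2.57], [-1.32, 4.46], [0.12, 2], [-2.74, 2.74]. Speed limits (rad/s): [2.22, 2.22, 3.01, 3.01, 3.14, 3.14, 3.14].

INTERFACE

Orientations are given as [roll, pitch, yaw] about the fixed x, y, z axes, in that order (R = Rz(yaw) Ry(pitch) Rx(roll)).
In Python, from bench import readout, viewer, workorder gives the robot as it stands.
- The arm moves only by the shell command python3 -m creep 'ROWS' [OPENING] [FORCE]. ROWS is JSON, one flat list of numbers, 6 for each row, row after row: the shift along the tool's x, y, z in cm, then the turn, a rotation vector about the tool's x, y, z in rad. A call has 1 to 5 rows; each row shifts and turns the commanded pose from where the row before left it, along the tool's axes as they then stand; what a row does not reach is not made up. A row lasts 1/10 s, in which the tool goes at most 50 mm and 8.59 degrees, less where a joint would pass 70% of its speed; a pose out of reach is approached as far as the arm can. A call is refused whole if a number of a shift passes 5 or a number of a turn 0.15, either way. A call with a gripper value outside its range is refused whole. OPENING is the opening in per cent of the stroke, from 0 (shut) to 100 (fully open), set as the call begins (- or left out, the last holds). The fingers move at their own pace and stop on an object; FORCE is the grip in N (left out, the last holds). Time passes only in rows, so rows that do not move let the fingers close. It gives the time, the measured TCP pose, the force, the opening and the grip force at its end, in the units of the state.
- readout.read_state(): the state, without advancing time (a new reading comes with each control period).
- viewer.camera(name): name is "scene" or "top" or "wrist"; returns (picture, depth): 480x640x3 uint8, red, green, blue; 480x640 float32, m along the optical axis (not along the pixel's ray), 0 where there is no reading.
- viewer.calibration(name): a dict with "intrinsics" (3x3 intrinsics, pixels), "R" (3x3) and "t" (3): a world point X has camera coordinates R X + t. Camera axes: x right, y down, z forward; pixel columns grow to the right and rows downward; lengths in m; the calibration is good to about 2 mm. A picture is of the moment at which its call begins: read the wrist's pose just before it. calibration takes no time and is no camera call; for the wrist camera it gives the pose at the moment of the call.
- workorder.close_job(): hands the job in; it is judged then, once.
Trained networks look in the newest picture that a camera, given by its name, has taken for a name from the list of things; names that differ only in an ending like _2 or _b are one class to them, and where a whole thing is asked for, a point or a joint stands for the part that bears it (a point fixed in the world has none). Each returns a list of dicts, best first, with "confidence" (0 to 1); they miss things now and then, are a little off and sometimes report something else, mostly with a low value. They report only what shows in the picture. A call takes as long as a camera call. They do not tell look-alikes from the thing itself.
- viewer.find_in(camera, target): "point" ([row, column] in pixels, amid what is visible of it).
- viewer.trace(camera, target): "mask" (480x640 bool, what is visible of it) and "point" ([row, column] in pixels, amid what is visible of it).
The state is a dict: "t": time; "q": joint angles; "joint_vel": joint speeds; "tau": joint torques, N m; "position": TCP position; "tool_rot": TCP orientation; "force": force on the tool from outside, world axes, zero at the start; "ft_torque": the same for the moment, N m; "grip_width": finger opening in m; "grip_force": force on a finger pad.
Only numpy, scipy, OpenCV 4.12 (cv2) and the standard library are available. Lean on these libraries where they do the work, as an engineer would, in place of code of your own. Each camera call takes 0.05 s, during which the arm holds its last target. There are 200 camera calls.

## Working session

There is one attempt and no reset: what is moved stays moved. The work goes in short steps, Python scripts to look and compute and a shell command to move; the robot and the scene stay as the last step left them, time stands still between calls to the robot, and variables do not carry over. Pictures are saved under pics/ and viewed, at most 10 in all, crops included, and the job is handed in when it is done.

```bash
mkdir -p pics; ls; cat > h.py <<'E'
import numpy as np, cv2
from scipy.spatial.transform import Rotation as Ro
from bench import readout, viewer, workorder
def cloud(cam):
    c=viewer.calibration(cam); im,d=viewer.camera(cam)
    K=np.array(c["intrinsics"]);R=np.array(c["R"]);t=np.array(c["t"])
    v,u=np.mgrid[0:480,0:640]
    P=np.stack([(u-K[0,2])/K[0,0]*d,(v-K[1,2])/K[1,1]*d,d],-1)
    return im,d,(P-t)@R
def pose():
    s=readout.read_state(); return np.array(s["position"]),np.array(s["tool_rot"]),s
E
python3 - <<'E'
from h import *
p,r,s=pose(); print(s)
ims=[]
for cam in("scene","top"):
    im,d,X=cloud(cam); np.savez(cam+".npz",im=im,d=d,X=X); 
    c=viewer.calibration(cam); print(cam,np.round(-np.array(c["R"]).T@np.array(c["t"]),3))
    ims.append(im)
    for n in("top_mid","lower_mid","seat","coaster_top","mug_mid","jug_mid","sugar_mid"):
        for o in viewer.trace(cam,n)[:3]:
            m=o["mask"]&(d>0); q=X[m]
            print(cam,n,round(o["confidence"],2),np.round(o["point"]),m.sum(),np.round(np.median(q,0),3) if m.sum() else None, np.round(np.median(im[m],0)) if m.sum() else None)
    cv2.imwrite(f"pics/{cam}0.png",im[:,:,::-1])
E
```

```text
pics
{'t': 0.0, 'q': array([-1.22561187,  0.43522398,  0.02497131,  1.5740884 , -0.01160133,
        1.13399116, -0.07511164]), 'joint_vel': array([ 0.00189143,  0.00030937,  0.00202901, -0.00107768,  0.0009663 ,
       -0.00093168, -0.00032613]), 'tau': array([-2.93759022e-04, -6.70488811e+01,  1.02496952e+00, -3.16210914e+01,
        1.55624875e-02,  1.25683451e-02, -2.56456531e-05]), 'position': array([0.27043953, 0.56290723, 0.23052869]), 'tool_rot': array([-3.14003309e+00,  1.40458908e-04,  2.69372789e+00]), 'force': array([ 0.22644739,  0.26558238, -0.26014037]), 'ft_torque': array([ 0.04148046,  0.01816182, -0.03692194]), 'grip_force': 0.0, 'grip_width': 0.08571343145414906}
scene [-0.124 -0.413  0.708]
scene top_mid 0.91 [225. 238.] 790 [0.532 0.168 0.13 ] [101.  51.   0.]
scene top_mid 0.7 [261. 304.] 845 [0.57  0.027 0.048] [205. 124. 156.]
scene lower_mid 0.67 [242. 227.] 288 [0.494 0.177 0.096] [ 8. 39. 80.]
scene seat 0.63 [260. 233.] 1552 [0.494 0.184 0.013] [100.  76.  56.]
scene coaster_top 0.69 [316. 345.] 657 [ 0.499 -0.123  0.011] [189. 148.  96.]
scene mug_mid 0.8
[... 235 characters left out ...]
2 -0.385  0.052] [172. 159. 141.]
top [0.346 0.025 1.222]
top top_mid 0.89 [255. 308.] 737 [0.582 0.039 0.051] [196. 136. 158.]
top top_mid 0.58 [278. 251.] 699 [0.52  0.169 0.119] [148.  83.  29.]
top lower_mid 0.63 [285. 232.] 115 [0.503 0.208 0.109] [ 26.  62. 120.]
top lower_mid 0.32 [262. 165.] 688 [0.57  0.373 0.058] [84. 61. 33.]
top coaster_top 0.82 [289. 369.] 592 [ 0.502 -0.117  0.011] [181. 147. 103.]
top mug_mid 0.77 [208. 331.] 687 [ 0.714 -0.022  0.034] [ 85. 125. 126.]
top mug_mid 0.72 [280. 250.] 676 [0.521 0.169 0.118] [147.  83.  29.]
top jug_mid 0.95 [262. 165.] 703 [0.571 0.381 0.059] [91. 67. 35.]
top sugar_mid 0.75 [266. 475.] 611 [ 0.555 -0.374  0.056] [163. 158. 140.]
```

```bash
cat > fit.py <<'E'
from h import *
from scipy.optimize import least_squares
def coneres(P,foot,a):
    w=P-foot; h=w@a; r=np.linalg.norm(w-np.outer(h,a),axis=1)
    hc=np.clip(h,0,.08); R=.024+.008*hc/.08
    outer=np.abs(r-R); inner=np.abs(r-R+.0022); 
    return h,r,np.hypot(np.minimum(outer,inner),h-hc)
if __name__=="__main__":
    Ps=[];
    for cam in("scene","top"):
        z=np.load(cam+".npz");im,d,X=z["im"],z["d"],z["X"]
        hsv=cv2.cvtColor(im,cv2.COLOR_RGB2HSV)
        m=(hsv[...,0]<20)&(hsv[...,1]>150)&(d>0)&(np.linalg.norm(X[...,:2]-[.525,.168],axis=-1)<.07)&(X[...,2]>.085)
        m=cv2.erode(m.astype(np.uint8),np.ones((3,3)))>0
        P=X[m];print(cam,m.sum(),P.min(0),P.max(0));Ps.append(P)
    def f(p,P):
        a=np.array([-np.cos(p[2])*.5,-np.sin(p[2])*.5,np.cos(np.pi/6)])
        return coneres(P,np.array([p[0],p[1],.045])+.04*a,a)[2]
    for P in Ps+[np.vstack(Ps)]:
        best=min((least_squares(f,[.52,.22,y],args=(P,),loss="soft_l1",f_scale=.002) for y in(1.,1.35,1.7)),key=lambda s:s.cost)
        print(best.x,np.median(np.abs(f(best.x,P))))
    for cam in("scene","top"):
        z=np.load(cam+".npz");im,d,X=z["im"],z["d"],z["X"]
        m=(np.abs(X[...,2]-.0105)<.004)&(np.linalg.norm(X[...,:2]-[.503,-.117],axis=-1)<.07)
        q=X[m][:,:2].astype(np.float32);c,r=cv2.minEnclosingCircle(q);print(cam,"coaster",c,r,q.mean(0),len(q), np.median(X[m][:,2]))
    a=cv2.imread("pics/scene0.png");b=cv2.imread("pics/top0.png")
    cv2.imwrite("pics/c0.png",np.vstack([a[180:400,120:540],b[180:330,120:540]])) 
E
python3 fit.py
```

```text
scene 574 [0.48478997 0.12833629 0.09674632] [0.54743097 0.19830945 0.16311642]
top 364 [0.4879858  0.13339878 0.08877861] [0.54602863 0.19613804 0.16565709]
[0.51497593 0.21381916 1.59820769] 0.0005881483829058042
[0.51784105 0.21895006 1.54405452] 0.0005444507800828574
[0.51542187 0.21692631 1.5798135 ] 0.0007759861111417935
scene coaster (0.5033462047576904, -0.12189429253339767) 0.03521997481584549 [ 0.5010265  -0.12212025] 604 0.010822291492968632
top coaster (0.48812544345855713, -0.10978038609027863) 0.06403013318777084 [ 0.502466   -0.11714388] 516 0.010812004950264006
```

View pics/c0.png

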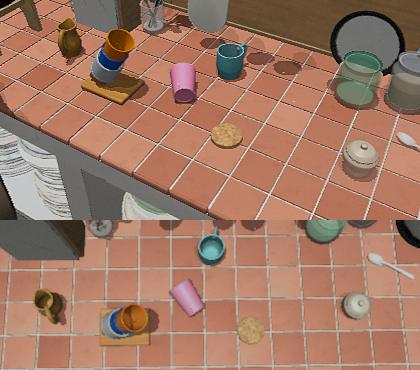

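The picture shows the orange cup nested in blue on the stand (crop ≈ (118,45)), the coaster at (227,135), and a pink look-alike lying between. The grasp will be from the rim side along the axis, with the fingers closing along world x.

```bash
cat > plan.py <<'E'
from h import *
def Rtool(a,y=(1,0,0)):
    z=-np.array(a)/np.linalg.norm(a); y=np.array(y,float); y-=z*(y@z); y/=np.linalg.norm(y)
    return Ro.from_matrix(np.column_stack([np.cross(y,z),y,z]))
def rows(p,R,N,p0=None,R0=None):
    if p0 is None: q,r,_=pose(); p0,R0=q,Ro.from_euler("xyz",r)
    w=(R0.inv()*R).as_rotvec()/N; M=sum((R0*Ro.from_rotvec(w*k)).as_matrix() for k in range(N))
    d=np.linalg.solve(M,np.array(p)-p0)
    print(N,"x",np.round(d*100,2),np.round(w,3))
    return np.array(p),R
E
python3 - <<'E'
from plan import *
a=np.array([.005,-.5,.866]); s=np.array([.5155,.217,.045])
p,R=rows([.45,.10,.30],Rtool(a),15)
rows(s+.18*a,R,5,p,R)
E
```

```text
15 x [-3.21 -0.75 -1.32] [-0.019  0.031  0.073]
5 x [-0.52  1.34  1.98] [0. 0. 0.]
```

```bash
R='[-3.2,-0.75,-1.3,-0.019,0.031,0.073,-3.2,-0.75,-1.3,-0.019,0.031,0.073,-3.2,-0.75,-1.3,-0.019,0.031,0.073,-3.2,-0.75,-1.3,-0.019,0.031,0.073,-3.2,-0.75,-1.3,-0.019,0.031,0.073]' ; unset R
python3 -m creep '[-3.2,-0.75,-1.3,-0.019,0.031,0.073,-3.2,-0.75,-1.3,-0.019,0.031,0.073,-3.2,-0.75,-1.3,-0.019,0.031,0.073,-3.2,-0.75,-1.3,-0.019,0.031,0.073,-3.2,-0.75,-1.3,-0.019,0.031,0.073]' 100 40
python3 -m creep '[-3.2,-0.75,-1.3,-0.019,0.031,0.073,-3.2,-0.75,-1.3,-0.019,0.031,0.073,-3.2,-0.75,-1.3,-0.019,0.031,0.073,-3.2,-0.75,-1.3,-0.019,0.031,0.073,-3.2,-0.75,-1.3,-0.019,0.031,0.073]'
python3 -m creep '[-3.2,-0.75,-1.3,-0.019,0.031,0.073,-3.2,-0.75,-1.3,-0.019,0.031,0.073,-3.2,-0.75,-1.3,-0.019,0.031,0.073,-3.2,-0.75,-1.3,-0.019,0.031,0.073,-3.2,-0.75,-1.3,-0.019,0.031,0.073]'
python3 - <<'E'
from plan import *
a=np.array([.005,-.5,.866]); s=np.array([.5155,.217,.045])
p,r,st=pose();print(p,r,st["q"])
rows(s+.18*a,Rtool(a),5)
E
```

```text
t: 1.3
position: [0.3847, 0.4388, 0.2852]
tool_rot: [3.075, -0.17, 2.33]
force: [0.2, -0.7, 0.4]
grip_width: 0.0857
grip_force: 0.0
t: 1.8
position: [0.448, 0.2762, 0.3072]
tool_rot: [3.074, -0.351, 1.965]
force: [0.8, -0.1, 0.3]
grip_width: 0.0854
grip_force: 0.0
t: 2.3
position: [0.4494, 0.1006, 0.2997]
tool_rot: [-3.136, -0.519, 1.568]
force: [1.1, -0.7, -0.4]
grip_width: 0.0855
grip_force: 0.0
[0.44940589 0.10061565 0.29969158] [-3.13647811 -0.51906619  1.56785695] [-0.31301922  0.13525947  0.42660446  1.95638972 -0.61718522  1.20449828
  0.37952043]
5 x [-0.52  1.35  1.97] [ 0.     0.001 -0.001]
```

```bash
python3 -m creep '[-0.52,1.35,1.97,0,0.001,-0.001,-0.52,1.35,1.97,0,0.001,-0.001,-0.52,1.35,1.97,0,0.001,-0.001,-0.52,1.35,1.97,0,0.001,-0.001,0,0,0,0,0,0]'
python3 - <<'E'
from fit import *
from plan import *
p,r,st=pose();print(p,r)
im,d,X=cloud("wrist");cv2.imwrite("pics/w1.png",im[:,:,::-1]);np.savez("w1.npz",im=im,d=d,X=X)
hsv=cv2.cvtColor(im,cv2.COLOR_RGB2HSV)
m=(hsv[...,0]<20)&(hsv[...,1]>150)&(d>0)&(np.linalg.norm(X-[.516,.17,.12],axis=-1)<.08)&(X[...,2]>.085)
m=cv2.erode(m.astype(np.uint8),np.ones((5,5)))>0
P=X[m];print(m.sum(),P.min(0),P.max(0))
def f(q):
    a=np.array([-np.cos(q[2])*.5,-np.sin(q[2])*.5,np.cos(np.pi/6)]); return coneres(P,np.array([q[0],q[1],.045])+.04*a,a)[2]
for y in(1.3,1.6):
    b=least_squares(f,[.516,.217,y],loss="soft_l1",f_scale=.002);print(b.x,b.cost,np.median(f(b.x)))
E
```

```text
t: 2.8
position: [0.5026, 0.1242, 0.2181]
tool_rot: [-3.134, -0.521, 1.575]
force: [-0.2, 0.5, -1.0]
grip_width: 0.0855
grip_force: 0.0
[0.50255637 0.12419009 0.21809434] [-3.13409647 -0.52109747  1.57471373]
5819 [0.48775567 0.12775035 0.08533731] [0.5484106  0.20112511 0.16522635]
[0.51695899 0.21382898 1.58453489] 0.003395364235825333 0.00035567778215794864
[0.51695897 0.21382898 1.58453514] 0.003395364235832389 0.0003556770964432622
```

View pics/w1.png

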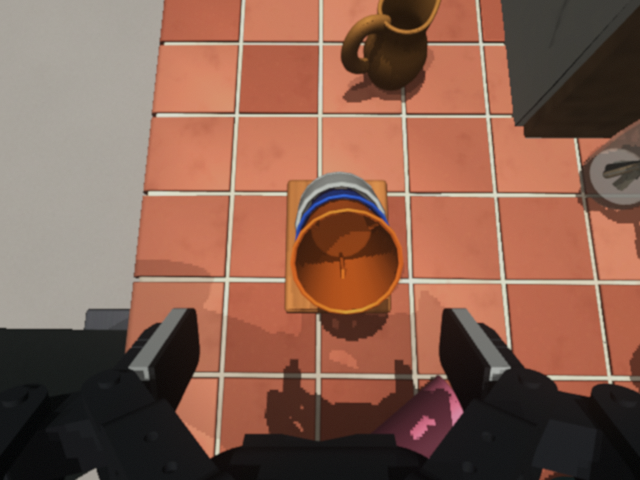

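The wrist view shows the rim centre at (347,261) and the fingers at columns ~190 and ~450. The cone fit is good (0.4 mm) and agrees with the scene camera.

```bash
python3 - <<'E'
from plan import *
a=np.array([.006,-.5,.866]); s=np.array([.5168,.2145,.045])
p,R=rows(s+.15*a,Rtool(a),3)
rows(s+.086*a,R,4,p,R)
E
```

```text
3 x [-0.28  0.52  1.54] [-0.001  0.001  0.001]
4 x [-0.  -0.   1.6] [0. 0. 0.]
```

```bash
python3 -m creep '[-0.28,0.52,1.54,0,0.001,0.001,-0.28,0.52,1.54,0,0.001,0.001,-0.28,0.52,1.54,0,0.001,0.001,0,0,0,0,0,0,0,0,0,0,0,0]'
python3 - <<'E'
from plan import *
a=np.array([.006,-.5,.866]); s=np.array([.5168,.2145,.045])
rows(s+.086*a,Rtool(a),4)
E
```

```text
t: 3.35
position: [0.5177, 0.1394, 0.1755]
tool_rot: [-3.134, -0.525, 1.571]
force: [0.1, 0.8, 0.4]
grip_width: 0.0853
grip_force: 0.0
4 x [-0.01  0.    1.61] [-0. -0.  0.]
```

```bash
python3 -m creep '[0,0,1.6,0,0,0,0,0,1.6,0,0,0,0,0,1.6,0,0,0,0,0,1.6,0,0,0,0,0,0,0,0,0]'
python3 - <<'E'
from plan import *
a=np.array([.006,-.5,.866]); s=np.array([.5168,.2145,.045])
rows(s+.086*a,Rtool(a),1)
im,d,X=cloud("wrist");cv2.imwrite("pics/w2.png",im[:,:,::-1]);
E
```

```text
t: 3.85
position: [0.5159, 0.173, 0.1184]
tool_rot: [-3.132, -0.525, 1.572]
force: [-0.3, 0.1, 0.2]
grip_width: 0.0855
grip_force: 0.0
1 x [-0.08  0.14 -0.17] [-0.005 -0.001  0.001]
```

View pics/w2.png

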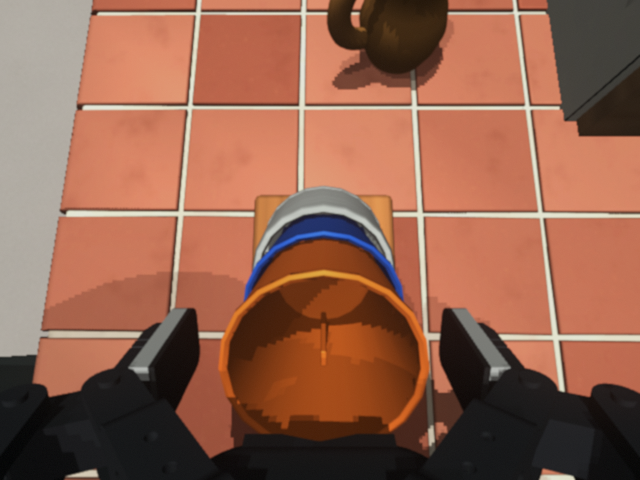

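Rim centre (324,365) sits midway between the fingers (mid-column 320). I'll close now.

```bash
python3 -m creep '[-0.1,0.1,-0.2,0,0,0,0,0,0,0,0,0,0,0,0,0,0,0,0,0,0,0,0,0,0,0,0,0,0,0]' 0 40
python3 -m creep '[0,0,0,0,0,0,0,0,0,0,0,0,0,0,0,0,0,0,0,0,0,0,0,0,0,0,0,0,0,0]'
```

```text
t: 4.4
position: [0.5192, 0.1686, 0.1227]
tool_rot: [-3.138, -0.525, 1.572]
force: [-2.2, -5.1, 5.5]
grip_width: 0.0616
grip_force: 42.6
t: 4.9
position: [0.5191, 0.1687, 0.1227]
tool_rot: [-3.137, -0.525, 1.572]
force: [-3.5, -3.6, 6.6]
grip_width: 0.062
grip_force: 42.6
```

```bash
python3 -m creep '[0,0,-0.3,0,0,0,0,0,-0.3,0,0,0,0,0,-0.3,0,0,0,0,0,-0.3,0,0,0,0,0,0,0,0,0]'
python3 - <<'E'
from fit import *
p,r,st=pose()
im,d,X=cloud("wrist");cv2.imwrite("pics/w3.png",im[:,:,::-1])
E
```

```text
t: 5.4
position: [0.5189, 0.1633, 0.1326]
tool_rot: [-3.136, -0.525, 1.572]
force: [-0.1, -0.0, -2.1]
grip_width: 0.0614
grip_force: 46.0
```

View pics/w3.png

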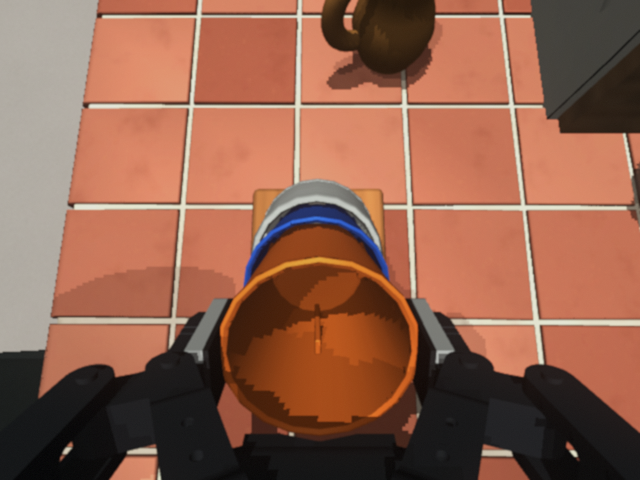

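The orange cup is held (rim columns 222–415) and the blue rim (row 220) is still close to the steel socket, so I'll keep pulling.

```bash
python3 -m creep '[0,0,-0.4,0,0,0,0,0,-0.4,0,0,0,0,0,-0.4,0,0,0,0,0,-0.4,0,0,0,0,0,-0.4,0,0,0]'
python3 -m creep '[0,0,-0.8,0,0,0,0,0,-0.8,0,0,0,0,0,-0.8,0,0,0,0,0,-0.8,0,0,0,0,0,-0.8,0,0,0]'
python3 -m creep '[0,0,-1.5,0,0,0,0,0,-1.5,0,0,0,0,0,-1.5,0,0,0,0,0,-1.5,0,0,0,0,0,0,0,0,0]'
python3 - <<'E'
from plan import *
from fit import *
im,d,X=cloud("scene");cv2.imwrite("pics/s4.png",cv2.resize(im[130:330,150:420,::-1],None,fx=2,fy=2))
p,r,st=pose();R=Ro.from_euler("xyz",r)
hsv=cv2.cvtColor(im,cv2.COLOR_RGB2HSV)
m=(hsv[...,0]<20)&(hsv[...,1]>150)&(d>0)&(np.linalg.norm(X-p,axis=-1)<.09)
P=X[cv2.erode(m.astype(np.uint8),np.ones((3,3)))>0];print(len(P))
def f(q):
    a=(R*Ro.from_euler("xy",q[3:5])).apply([0,0,-1]); return coneres(P,p+R.apply(q[:3]),a)[2]
b=least_squares(f,[0,0,.046,0,0],loss="soft_l1",f_scale=.002);print("foot in tool, tilt:",b.x,np.median(f(b.x)))
mb=(hsv[...,0]>100)&(hsv[...,0]<125)&(hsv[...,1]>150)&(d>0)&(np.linalg.norm(X-[.517,.18,.11],axis=-1)<.08)
B=X[mb];a=np.array([.006,-.5,.866]);h=(B-[.5168,.2145,.045])@a;print("blue max h",np.percentile(h,98) if len(h) else None,len(h))
E
```

```text
t: 5.95
position: [0.5192, 0.1531, 0.1502]
tool_rot: [-3.137, -0.525, 1.572]
force: [-0.3, -0.2, -0.8]
grip_width: 0.0617
grip_force: 46.2
t: 6.45
position: [0.5192, 0.1331, 0.1849]
tool_rot: [-3.136, -0.525, 1.572]
force: [-0.3, -0.6, -0.7]
grip_width: 0.0617
grip_force: 46.2
t: 6.95
position: [0.5208, 0.1018, 0.2383]
tool_rot: [-3.14, -0.524, 1.572]
force: [0.4, 0.8, 0.0]
grip_width: 0.0617
grip_force: 46.2
453
foot in tool, tilt: [-9.38885188e-05 -1.90849064e-04  4.58527526e-02 -5.26198955e-03
 -1.55151536e-02] 0.0005638290886240123
blue max h 0.08150234241920387 641
```

View pics/s4.png

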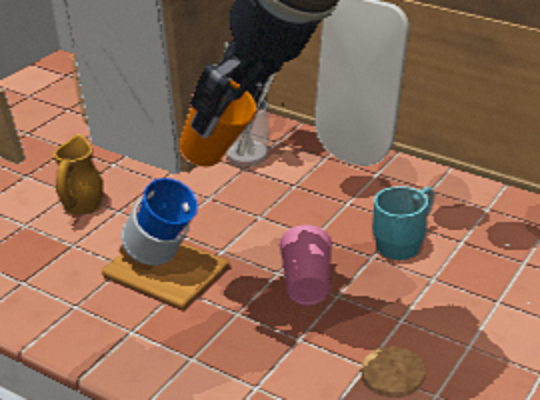

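The orange cup is out, and blue is still home (rim at h = 81.5 mm against 80 nominal). The foot sits 46 mm ahead of the TCP. Next I'll bring the cup upright over the coaster.

```bash
python3 - <<'E'
from plan import *
rows([.5025,-.119,.19],Rtool([0,0,1]),10)
E
```

```text
10 x [-2.29 -0.18 -0.18] [-0.    -0.052  0.   ]
```

```bash
python3 -m creep '[-2.29,-0.18,-0.18,0,-0.052,0,-2.29,-0.18,-0.18,0,-0.052,0,-2.29,-0.18,-0.18,0,-0.052,0,-2.29,-0.18,-0.18,0,-0.052,0,-2.29,-0.18,-0.18,0,-0.052,0]'
python3 -m creep '[-2.29,-0.18,-0.18,0,-0.052,0,-2.29,-0.18,-0.18,0,-0.052,0,-2.29,-0.18,-0.18,0,-0.052,0,-2.29,-0.18,-0.18,0,-0.052,0,-2.29,-0.18,-0.18,0,-0.052,0]'
python3 -m creep '[0,0,0,0,0,0,0,0,0,0,0,0]'
cat > chk.py <<'E'
from plan import *
from fit import *
p,r,st=pose();R=Ro.from_euler("xyz",r);print(p,r)
D={}
def f(q,P):
    a=(R*Ro.from_euler("xy",q[3:5])).apply([0,0,-1]); return coneres(P,p+R.apply(q[:3]),a)[2]
for cam in("scene","top","wrist"):
    im,d,X=cloud(cam);hsv=cv2.cvtColor(im,cv2.COLOR_RGB2HSV)
    m=(hsv[...,0]<20)&(hsv[...,1]>190)&(d>0)&(np.linalg.norm(X-p,axis=-1)<.09)&(X[...,2]>.02)
    P=X[cv2.erode(m.astype(np.uint8),np.ones((3,3)))>0]
    b=least_squares(f,[0,0,.046,0,0],args=(P,),loss="soft_l1",f_scale=.002) if len(P)>50 else None
    if b is not None:
        a=(R*Ro.from_euler("xy",b.x[3:5])).apply([0,0,-1]);print(cam,len(P),"foot",np.round(p+R.apply(b.x[:3]),4),"axis",np.round(a,3),np.median(f(b.x,P)))
    m=(np.abs(X[...,2]-.0108)<.0035)&(np.linalg.norm(X[...,:2]-[.502,-.12],axis=-1)<.045)&(d>0)
    q=X[m][:,:2]
    if len(q)>100:
        g=np.mgrid[.485:.52:.0005,-.137:-.1:.0005].reshape(2,-1).T  # centre: hull boundary circle fit, r=34mm
        hull=cv2.convexHull(q.astype(np.float32))[:,0]
        c=least_squares(lambda c:np.linalg.norm(hull-c,axis=1)-.034,[.502,-.12],loss="soft_l1",f_scale=.001)
        print(cam,"coaster",np.round(c.x,4),q.mean(0).round(4),len(q),np.median(np.abs(c.fun)))
    cv2.imwrite(f"pics/chk_{cam}.png",im[:,:,::-1])
E
python3 chk.py
```

```text
t: 7.5
position: [0.5101, -0.0048, 0.1968]
tool_rot: [-3.135, -0.263, 1.574]
force: [-1.0, 0.1, -1.1]
grip_width: 0.0613
grip_force: 46.2
t: 8.0
position: [0.5016, -0.1189, 0.1877]
tool_rot: [-3.135, -0.003, 1.576]
force: [0.0, 0.3, -1.2]
grip_width: 0.0615
grip_force: 46.2
t: 8.2
position: [0.502, -0.1174, 0.1879]
tool_rot: [-3.136, -0.007, 1.575]
force: [0.1, 1.0, -0.7]
grip_width: 0.0614
grip_force: 46.2
[ 0.50198222 -0.11738275  0.18789523] [-3.13595823 -0.00677823  1.57535516]
scene 659 foot [ 0.5006 -0.1174  0.1428] axis [ 0.015 -0.002  1.   ] 0.0005488195481895379
scene coaster [ 0.5032 -0.1212] [ 0.5014 -0.1222] 585 0.0005677492110565258
wrist 29237 foot [ 0.5008 -0.112   0.1424] axis [ 0.025 -0.079  0.997] 0.000536106337549136
wrist coaster [ 0.5035 -0.1213] [ 0.5043 -0.1112] 3712 0.0002728113652280262
```

View pics/chk_wrist.png

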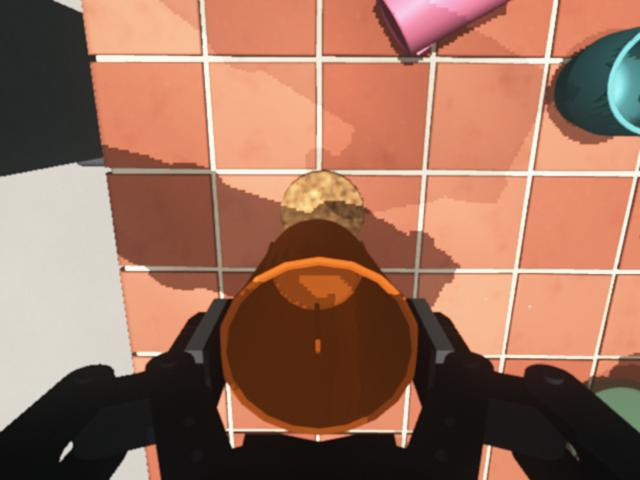

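The wrist picture shows the cup between the pads (rim centre (319,345)) and the coaster just beyond at (322,205). The wrist-view fit includes the cup floor, which my model lacks, so I'll refit with a robust loss.

```bash
sed -i 's/loss="soft_l1",f_scale=.002) if/loss="cauchy",f_scale=.0004) if/' chk.py
sed -i '/^    P=X\[cv2/a\    w=(P-p)@R.as_matrix()-[0,0,.046]; hh=-w[:,2]; rr=np.hypot(w[:,0],w[:,1]); P=P[(rr>.019+.008*hh/.08)\&(hh>.008)]' chk.py
python3 chk.py; python3 - <<'E'
from plan import *
rows([.5033,-.1213,.10],Rtool([0,0,1]),5)
E
```

```text
[ 0.5021546  -0.11764597  0.18808698] [-3.13635504 -0.00622151  1.57553011]
scene 661 foot [ 0.5007 -0.1178  0.1413] axis [0.017 0.011 1.   ] 0.0005467770745361008
scene coaster [ 0.5028 -0.1212] [ 0.501 -0.122] 606 0.00046142154654401496
wrist 25576 foot [ 0.501  -0.1179  0.1424] axis [ 0.022 -0.003  1.   ] 0.00023300617791074626
wrist coaster [ 0.5035 -0.1213] [ 0.5043 -0.1115] 3797 0.00018021350931717722
5 x [-0.07  0.03  1.77] [-0.001 -0.001  0.001]
```

```bash
python3 -m creep '[-0.35,0.15,2.4,-0.02,0,0,0,0,2.4,0,0,0,0,0,2.4,0,0,0,0,0,2.4,0,0,0,0,0,2.0,0,0,0]'
python3 -m creep '[0,0,0,0,0,0,0,0,0,0,0,0,0,0,0,0,0,0]'
python3 chk.py
```

```text
t: 9.0
position: [0.5047, -0.1213, 0.0711]
tool_rot: [3.127, -0.005, 1.575]
force: [0.4, 1.0, -0.8]
grip_width: 0.0612
grip_force: 46.1
t: 9.3
position: [0.5057, -0.1219, 0.0734]
tool_rot: [3.125, -0.005, 1.575]
force: [-0.1, 0.8, -0.3]
grip_width: 0.0615
grip_force: 46.1
[ 0.50569661 -0.12186596  0.07340252] [ 3.12476809 -0.00464775  1.57457383]
scene 357 foot [ 0.5057 -0.123   0.028 ] axis [-0.02   0.013  1.   ] 0.0005096892301221403
scene coaster [ 0.5024 -0.1215] [ 0.4912 -0.1263] 357 0.0003566215863479022
wrist 25294 foot [ 0.5055 -0.1216  0.0276] axis [ 0.    -0.002  1.   ] 0.00023773930956430545
wrist coaster [ 0.5036 -0.121 ] [ 0.5012 -0.1025] 3971 0.00011716985330280025
```

```bash
python3 -m creep '[0.05,-0.2,0.5,0,0,0,0,0,0.5,0,0,0,0,0,0.3,0,0,0,0,0,0,0,0,0]'
python3 -m creep '[0,0,0.1,0,0,0,0,0,0.1,0,0,0,0,0,0,0,0,0]'
python3 -m creep '[0,0,0.1,0,0,0,0,0,0,0,0,0]'
python3 -m creep '[0,0,0.1,0,0,0,0,0,0,0,0,0]'
```

```text
t: 9.85
position: [0.5029, -0.1206, 0.0604]
tool_rot: [3.126, -0.007, 1.575]
force: [-8.5, 3.6, 25.8]
grip_width: 0.0616
grip_force: 48.3
t: 10.15
position: [0.503, -0.1206, 0.0602]
tool_rot: [3.125, -0.008, 1.574]
force: [-16.4, 7.4, 55.2]
grip_width: 0.0617
grip_force: 50.9
t: 10.35
position: [0.5035, -0.1208, 0.0599]
tool_rot: [3.124, -0.008, 1.574]
force: [-18.7, 7.3, 65.0]
grip_width: 0.062
grip_force: 51.9
t: 10.55
position: [0.5047, -0.1212, 0.0595]
tool_rot: [3.122, -0.007, 1.574]
force: [-16.8, 6.6, 69.3]
grip_width: 0.0615
grip_force: 52.4
```

Contact came earlier than I estimated, so I'll back off the pressing.

```bash
python3 -m creep '[0,0,-0.2,0,0,0,0,0,-0.1,0,0,0,0,0,0,0,0,0,0,0,0,0,0,0]'
```

```text
t: 10.95
position: [0.5047, -0.1212, 0.0599]
tool_rot: [3.123, -0.005, 1.575]
force: [-3.4, 2.0, 24.1]
grip_width: 0.0618
grip_force: 48.2
```

```bash
python3 -m creep '[0,0,-0.1,0,0,0,0,0,-0.05,0,0,0,0,0,0,0,0,0,0,0,0,0,0,0]'
python3 chk.py
```

```text
t: 11.35
position: [0.5041, -0.1212, 0.0601]
tool_rot: [3.125, -0.004, 1.575]
force: [0.9, 0.9, 6.4]
grip_width: 0.0616
grip_force: 46.6
[ 0.50405932 -0.12121763  0.06009918] [ 3.12474402 -0.00447827  1.57480619]
scene 307 foot [ 0.5021 -0.1207  0.0153] axis [ 0.017 -0.011  1.   ] 0.0005066327887508801
scene coaster [ 0.5021 -0.1217] [ 0.4899 -0.128 ] 238 0.0004493392231513793
wrist 25882 foot [ 0.5021 -0.1208  0.0152] axis [ 0.026 -0.004  1.   ] 0.00023660181142653438
wrist coaster [ 0.5036 -0.1209] [ 0.5049 -0.1039] 4020 0.00018157877826181432
```

```bash
python3 -m creep '[0,0,0,0,0,0,0,0,0,0,0,0,0,0,0,0,0,0]' 80
python3 -m creep '[0,0,0,0,0,0,0,0,0,0,0,0,0,0,0,0,0,0]' 100
python3 chk.py
```

```text
t: 11.8
position: [0.5025, -0.121, 0.0594]
tool_rot: [3.128, -0.005, 1.575]
force: [-0.4, -0.1, -0.3]
grip_width: 0.0683
grip_force: 0.0
t: 12.1
position: [0.503, -0.1211, 0.0597]
tool_rot: [3.127, -0.005, 1.575]
force: [-0.1, -0.1, 0.5]
grip_width: 0.0852
grip_force: 0.0
[ 0.50302907 -0.12106354  0.05974696] [ 3.12658047 -0.00476791  1.57482669]
scene 371 foot [ 0.5016 -0.1222  0.0164] axis [-0.009  0.013  1.   ] 0.0005085876383343485
scene coaster [ 0.5026 -0.1212] [ 0.4896 -0.1286] 233 0.0005532219887636851
wrist 25541 foot [ 0.5006 -0.1198  0.0232] axis [0.    0.001 1.   ] 0.0003938129511084215
wrist coaster [ 0.5037 -0.1208] [ 0.5051 -0.1065] 4489 0.00026127044707774383
```

View pics/chk_wrist.png

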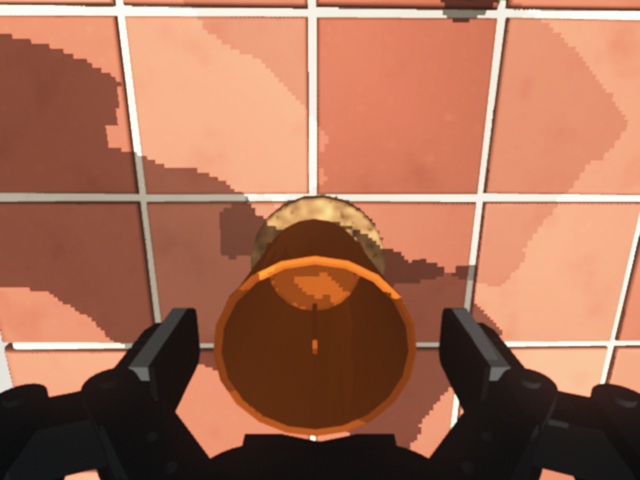

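The cup stands upright on the coaster (rim centre (315,345)), with both fingers clear. I'll retreat straight up and verify.

```bash
python3 -m creep '[0,0.05,-1,0,0,0,0,0,-2,0,0,0,0,0,-3,0,0,0,0,0,-4,0,0,0,0,0,-4,0,0,0]'
python3 -m creep '[0,0,-3,0,0,0,0,0,-3,0,0,0,0,0,0,0,0,0,0,0,0,0,0,0]'
python3 - <<'E'
from fit import *
for cam in("scene","wrist"):
    im,d,X=cloud(cam);hsv=cv2.cvtColor(im,cv2.COLOR_RGB2HSV)
    m=(hsv[...,0]<20)&(hsv[...,1]>190)&(d>0)&(np.linalg.norm(X-[.503,-.121,.05],axis=-1)<.07)&(X[...,2]>.018)
    P=X[m]; P=P[np.hypot(P[:,0]-.502,P[:,1]+.121)>.0215]
    def f(q):
        a=np.array([q[3],q[4],1]);a/=np.linalg.norm(a);return coneres(P,q[:3],a)[2]
    b=least_squares(f,[.502,-.121,.01,0,0],loss="cauchy",f_scale=.0004);print(cam,len(P),np.round(b.x,4),"maxz",np.percentile(P[:,2],99.5))
    m=(np.abs(X[...,2]-.0108)<.0035)&(np.linalg.norm(X[...,:2]-[.502,-.12],axis=-1)<.045)&(d>0)
    hull=cv2.convexHull(X[m][:,:2].astype(np.float32))[:,0]
    c=least_squares(lambda c:np.linalg.norm(hull-c,axis=1)-.034,[.502,-.12],loss="soft_l1",f_scale=.001);print("coaster",c.x)
    B=X[(hsv[...,0]>100)&(hsv[...,0]<125)&(hsv[...,1]>150)&(d>0)&(np.linalg.norm(X-[.517,.18,.11],axis=-1)<.08)]
    if len(B): print("blue h",np.percentile((B-[.5168,.2145,.045])@[.006,-.5,.866],98))
    if cam=="scene": cv2.imwrite("pics/end.png",im[160:400,100:560,::-1])
E
```

```text
t: 12.75
position: [0.5009, -0.122, 0.2017]
tool_rot: [3.127, -0.004, 1.574]
force: [1.0, 0.6, -0.4]
grip_width: 0.0855
grip_force: 0.0
t: 13.15
position: [0.5007, -0.1221, 0.2607]
tool_rot: [3.125, -0.005, 1.575]
force: [-0.3, 0.2, -1.0]
grip_width: 0.0852
grip_force: 0.0
scene 994 [ 5.014e-01 -1.206e-01  1.730e-02 -3.500e-03  3.000e-04] maxz 0.09210443687920404
coaster [ 0.50261559 -0.12125427]
blue h 0.08152345842428711
wrist 3324 [ 5.015e-01 -1.211e-01  1.440e-02  2.000e-04  4.200e-03] maxz 0.09109214805415876
coaster [ 0.50360217 -0.12101469]
```

View pics/end.png

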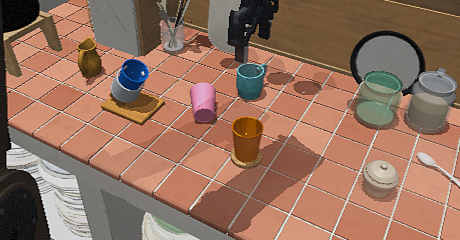

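The orange cup stands upright on the coaster at (247,140), about 2 mm off centre with its rim at z ≈ 0.091. Blue is home, the bystanders are untouched, and the arm is clear.

```bash
python3 -c "
from bench import workorder; print(workorder.close_job())"
```

```text
the job is handed in; nothing more can be done
None
```

The job is handed in, with no verdict returned: by the last camera check the orange tumbler stands released and upright on the coaster, about 2 mm off centre, the blue one is still home in the stand, and the mug, jug and sugar bowl look unmoved.

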